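# Swing the sprinkle hopper's lid shut and screw it down

## Task

Close up the sprinkle dispenser for the night: swing its lid yoke shut over the hopper until it is fully home in its catch, then turn the black hand knob clockwise until you feel the gasket bite, give it one eighth of a turn more and no further, and let go. Leave the dispenser's toggle shut and the rest of the counter as it is.

Things in the scene. Friction and masses are not known exactly. Their poses are not given: they have to be found in the camera images.
- dispenser: Steel sprinkle dispenser, bolted to the counter. Origin: on the counter under its hopper's axis; -x is its front (spout, toggle), +x its rear column (x 79 to 97 mm, 187 mm high), +y its yoke pivot, -y its catch. Foot plate 190 x 170 mm. Round hopper 112 mm across, mouth 203 mm above the counter, with a 4 mm rubber gasket on the rim.
- catch (a point): The yoke's catch, at the dispenser's y = -80 mm: an upright on its -x side and a 20 mm wide hook over the top, open towards the dispenser's +x, so that the yoke's bar slides in from +x under the hook. The point is the centre of the hook's top face, 259 mm above the counter.
- yoke (a joint): Swing of the lid yoke about its vertical pivot, rad. 0 = fully home in the catch, on a rigid stop; grows as it opens, counter-clockwise from above (free end towards the dispenser's +x). A stiff pivot (0.5 N m friction): it stays where left. The yoke is a steel bar 22 mm wide, 12 mm thick, underside 231 mm up; it carries the lid and knob 88 mm and the upright post 206 mm from the pivot.
- yoke_pivot (a point): A point on the yoke's vertical pivot axis, 230 mm above the counter. Its axes turn with the yoke: the bar runs from it along -y, and +x is the opening side.
- yoke_post (a point): The upright round post near the yoke's free end, by which it is swung: 18 mm in diameter, standing 46 mm clear above the bar, its top 289 mm above the counter. The point lies on its axis, 19 mm below its top.
- knob: Black fluted round hand knob, 50 mm across, 26 mm high, on the clamp screw in the middle of the yoke; vertical axis. Origin: on the axis, half-way up the grip, about 280 mm above the counter; the nut in the bar tops out 31 mm below it. Clockwise from above tightens, 2 mm a turn. It runs freely (under 0.1 N m) for 0.05 to 0.45 turn from its start, then bites.
- lid (a joint): The round steel lid, 118 mm across, under the yoke, on the hopper's gasket. The joint is how far the screw has pressed it in, m: 0 until the bite, then 0.32 mm per rad of knob, too little to read here, so feel: at the bite the knob's torque jumps from under 0.1 to about 0.5 N m within 4 degrees, then climbs slowly to 0.6 N m an eighth turn on. Let go, the knob springs back 3 degrees and stays.
- toggle (a joint): Spring-loaded toggle on the dispenser's spout: a lever with a 18 mm black ball, pointing to the dispenser's front about 110 mm above the counter; rad, 0 = shut, grows as the ball is pushed down (open at 0.7). Leave it.
- bowl: Thick beige crockery bowl, 124 mm across, 58 mm high, behind the dispenser; origin under its centre. Leave it.
- scoop: Aluminium ice cream scoop, 200 mm long, lying on the counter; origin on its handle, at counter level. Leave it.
- cone_rack: Tin cone rack, 120 x 200 mm, with two cones in it 172 mm high; origin under its centre. Leave it.
- soda: Green glass soda bottle, 60 mm across, 195 mm high; origin under its centre. Leave it.
- tubs: White paper tub, 84 mm across, 75 mm high; origin under its centre. Leave it.
- spade: Flat ice cream spade, 200 mm long, lying on the counter; origin at counter level under its middle. Leave it.
- wafer_jar: Glass jar with an aluminium lid, 100 mm across, 140 mm high; origin under its centre. Leave it.

How it is judged:
By the outcome, as a careful person would: the job done as asked, in the order asked, and still so for the second after the job is handed in, with the robot touching nothing.
It also fails if it takes over 72 s, if anything falls off the work surface, if the arm or the gripper's body presses on something with over 40 N, if the wrist force passes 120 N, or if a joint passes its speed limit or range.

## Robot

A 7-joint arm with a two-finger parallel gripper is mounted at the origin on the work surface. World frame = base frame: x ahead of the robot, y to its left, z up, the work surface at z = 0. Lengths are in mm, angles in degrees, forces in N, time in s.
With the tool pointing down it reaches from about 425 to 875 mm from the base axis. Payload 4.7 kg.
Tool frame: the origin (TCP) lies between the finger pads; the fingertips stand 19 mm ahead of it and the grasp point (between the pads) is the TCP (arm.nose_length is the distance from the TCP to the fingertips, in mm); z points along the fingers, y is the line along which they close (so a half turn about z gives the same grasp; the last joint's range is limited). The gripper opens to 85 mm and grips with 20 to 120 N. Pads are 22 mm wide; open, the fingers measure 114 mm over their backs; the gripper's body (76 mm by 85 mm) begins 54 mm behind the grasp point. The pads swing forward as they close: fully open they stand 13 mm farther back than shut.
Start: joints at [-75.968, 18.392, -4.016, 83.108, 1.295, 78.541, -3.26], TCP at [148.717, 632.777, 250.349] pointing down, gripper open.
Joint ranges: [-163.93, 163.93], [-17.29, 119.83], [-79.2, 71.16], [3.27, 140.29], [-89.18, 269.18], [5.43, 117.66], [-154.24, 154.24]. Speed limits (degrees/s): [147.25, 147.25, 180, 180, 180, 180, 180].

## Interface

Orientations are given as [roll, pitch, yaw] about the fixed x, y, z axes, in that order (R = Rz(yaw) Ry(pitch) Rx(roll)).
In Python, from bench import arm gives the robot as it stands. The module is installed in compiled form; this text tells all that it offers.
- The arm moves only by the shell command python3 -m handwheel 'ROWS' [OPENING] [FORCE]. ROWS is JSON, a list of rows, each a list of 6 numbers: the shift along the tool's x, y, z in mm, then the turn, a rotation vector about the tool's x, y, z in degrees. A call has exactly 8 rows; each row is the pose to reach, as a shift and turn from the pose commanded when the call began, along the tool's axes at that moment; what a row does not reach only later rows make up. A row lasts 1/8 s, in which the tool goes at most 62.5 mm and 10.7 degrees, less where a joint would pass 70% of its speed; a pose out of reach is approached as far as the arm can. A call with a gripper value outside its range is refused whole. OPENING is the closure, from 0 (fully open) to 1 (shut), set as the call begins (- or left out, the last holds). The fingers move at their own pace and stop on an object; FORCE is the grip in N (left out, the last holds). Time passes only in rows, so rows that repeat a pose let the fingers close, or fill a call up. It gives the time, the measured TCP pose, the force, the opening and the grip force at its end, in the units of the state.
- arm.state(): the state, without advancing time (a new reading comes with each control period).
- arm.read_camera(name): name is "scene" or "side" or "wrist"; returns a dict with "img" (480x640x3 uint8, red, green, blue), "vertical_fov" (degrees; the focal length in pixels is half the picture's height over the tangent of half this angle, whatever the lens; pixels are square), "cx", "cy" (the principal point, pixels), "rvec" (rotation vector, rad) and "tvec" (3), from world to camera coordinates, as OpenCV has them. Camera axes: x right, y down, z forward; pixel columns grow to the right and rows downward; lengths in mm; the calibration is good to about 2 mm. A picture is of the moment at which its call begins. There is no depth.
- arm.sign_off(): hands the job in; it is judged then, once.
The state is a dict: "t": time; "joint_pos": joint angles; "qd": joint speeds; "joint_efforts": joint torques, N m; "ee_pos": TCP position; "tool_rot": TCP orientation; "ft_force": force on the tool from outside, world axes, zero at the start; "ft_torque": the same for the moment, N m; "width": opening from 0.0 (shut) to 1.0 (fully open); "grasp_force": force on a finger pad.
Only numpy, scipy, OpenCV 4.12 (cv2) and the standard library are available. Lean on these libraries where they do the work, as an engineer would, in place of code of your own. Each camera call takes 0.05 s, during which the arm holds its last target. There are 200 camera calls.

## Working session

There is one attempt and no reset: what is moved stays moved. The work goes in short steps, Python scripts to look and compute and a shell command to move; the robot and the scene stay as the last step left them, time stands still between calls to the robot, and variables do not carry over. Pictures are saved under pics/ and viewed, at most 10 in all, crops included, and the job is handed in when it is done.

```bash
mkdir -p pics; python3 - <<'E'
from bench import arm
import cv2,numpy as np,pickle
s=arm.state();print({k:np.round(v,2) for k,v in s.items()})
d={}
for n in("scene","side","wrist"):
    c=arm.read_camera(n);d[n]=c;cv2.imwrite(f"pics/{n}0.png",c["img"][:,:,::-1]);print(n,c["vertical_fov"],c["cx"],c["cy"],np.ravel(c["rvec"]),np.ravel(c["tvec"]), -cv2.Rodrigues(np.array(c["rvec"],float))[0].T@np.ravel(c["tvec"]))
pickle.dump(d,open("c0.pkl","wb"))
E
```

```text
{'t': np.float64(0.0), 'joint_pos': array([-75.97,  18.44,  -4.02,  83.17,   1.3 ,  78.54,  -3.26]), 'qd': array([-0.01, -0.15,  0.03,  0.11,  0.02, -0.1 , -0.04]), 'joint_efforts': array([ 0.000e+00, -4.936e+01, -3.800e-01, -3.143e+01,  1.000e-02,
        1.000e-02, -0.000e+00]), 'ee_pos': array([148.62, 632.26, 249.22]), 'tool_rot': array([-1.7989e+02,  1.0000e-02,  1.6678e+02]), 'ft_force': array([ 0.28, -0.07, -1.58]), 'ft_torque': array([ 0.02,  0.01, -0.03]), 'grasp_force': np.float64(0.0), 'width': np.float64(1.0)}
scene 55.91068056876076 320.40407615703936 238.3530557374972 [ 2.03839647  1.39829854 -0.55601854] [-201.60886384 -230.68501863 1518.13277018] [1196.29663063 -235.97654772  954.8708081 ]
side 51.22181184865221 324.3680125517551 245.34364230107965 [ 0.53468132 -2.57942754  1.3813691 ] [ 482.26196581  265.58409139 1439.99755582] [  59.83766185 1160.49945081 1013.09671451]
wrist 64.33259232038061 316.80972915060465 241.0988430342129 [-2.2719982  -1.7996924  -0.26547032] [-650.0698271   -36.11910585  378.2035023 ] [ 75.87283898 650.38677338 371.71711878]
```

View pics/scene0.png

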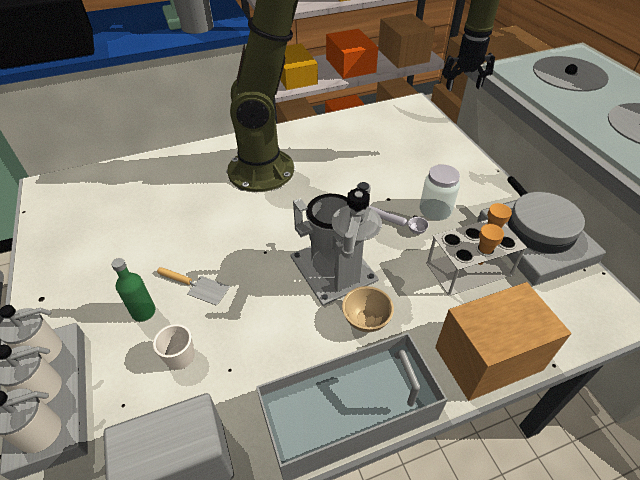

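View pics/side0.png

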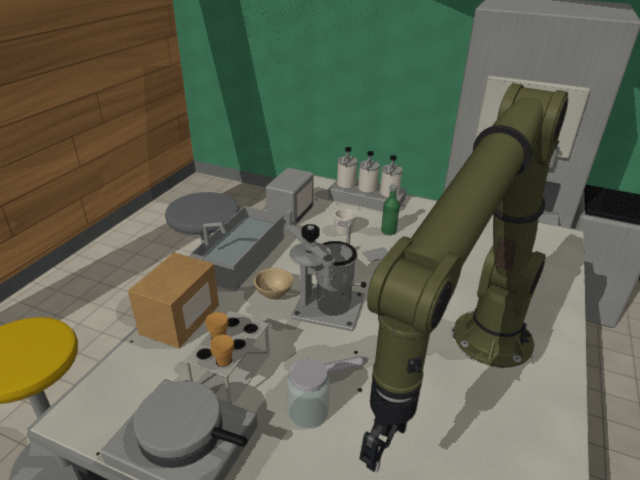

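The scene view shows the dispenser at about (338,240), with its foot plate corners near (292,258), (335,302) and (380,275). The knob is at about (357,198). In the side view the knob is at (310,233) and the hopper mouth at (338,252). I'll enlarge both.

```bash
python3 - <<'E'
import cv2,pickle,numpy as np
d=pickle.load(open("c0.pkl","rb"))
a=d["scene"]["img"][170:310,275:400,::-1];b=d["side"]["img"][200:340,270:395,::-1]
f=lambda i:cv2.resize(i,None,fx=3.2,fy=3.2*1.0,interpolation=cv2.INTER_CUBIC)
cv2.imwrite("pics/crop0.png",np.hstack([f(a),f(b)]))
E
```

```text
(no output)
```

View pics/crop0.png

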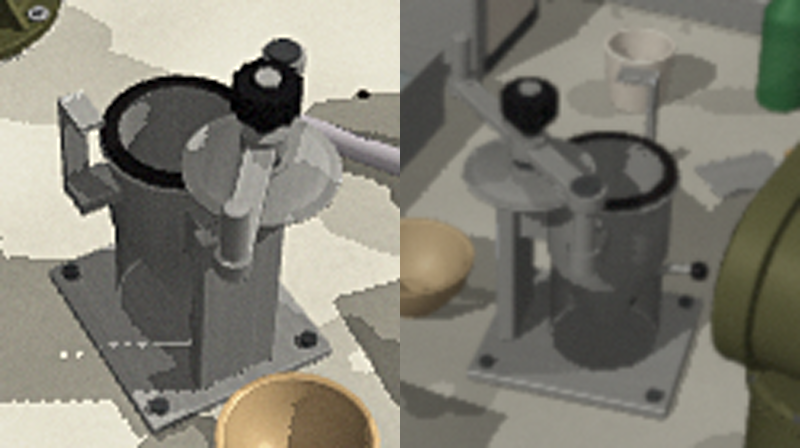

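```bash
cat > h.py <<'E'
import cv2,pickle,numpy as np
def K(c):
    f=240/np.tan(np.radians(c["vertical_fov"]/2));return np.array([[f,0,c["cx"]],[0,f,c["cy"]],[0,0,1]])
def proj(c,P):
    return cv2.projectPoints(np.array(P,float).reshape(-1,1,3),np.array(c["rvec"],float),np.array(c["tvec"],float),K(c),None)[0][:,0]
def rot(a,v):
    return np.array([np.cos(a)*v[0]-np.sin(a)*v[1],np.sin(a)*v[0]+np.cos(a)*v[1]])
def onplane(c,uv,z):
    R=cv2.Rodrigues(np.array(c["rvec"],float))[0];o=-R.T@np.ravel(c["tvec"]);d=R.T@np.linalg.inv(K(c))@[*uv,1];return o+d*(z-o[2])/d[2]
E
cat > fit.py <<'E'
from h import *
from scipy.optimize import least_squares
d=pickle.load(open("c0.pkl","rb"))
S=lambda u,v:(275+u/3.2,170+v/3.2)
D=lambda u,v:(270+(u-400)/3.2,200+v/3.2)
obs=[("scene",S(180,131),"rim"),("scene",S(52,272),"mm"),("scene",S(152,430),"pm"),("scene",S(330,350),"pp"),
("scene",S(268,75),"knob"),("scene",S(236,210),"cap?"),("scene",S(284,48),"cap2"),
("side",D(615,170),"rim"),("side",D(470,372),"pp"),("side",D(667,415),"mp"),("side",D(705,300),"mm"),("side",D(530,88),"knob"),("side",D(460,38),"cap2"),("side",D(587,187),"cap?")]
def model(p,near):
    x,y,a,th,off,zc=p
    def w(q,z): return [*(np.array([x,y])+rot(a,q)),z]
    b=np.array([np.sin(th),-np.cos(th)]);pv=np.array([0,88.])
    s={"rim":w([0,0],205),"knob":w(pv+88*b,293),"post":w(pv+206*b,289),"piv":w(pv,zc)}
    for i in"mp":
        for j in"mp": s[i+j]=w([off+(95 if i=="p" else -95),85 if j=="p" else -85],8)
    return s
for lab in (("post","piv"),("piv","post")):
  # scene cap? (near cam) ; scene cap2 ; in side the same physical objects
  def nm(o):
    k=o[2]
    return {"cap?":{"scene":lab[0],"side":lab[1]}[o[0]],"cap2":{"scene":lab[1],"side":lab[0]}[o[0]]}.get(k,k)
  def res(p):
    m=model(p,0);return np.concatenate([proj(d[o[0]],[m[nm(o)]])[0]-o[1] for o in obs])
  best=min((least_squares(res,[550,100,a,th,0,250],x_scale=[10,10,.1,.1,10,10],loss="soft_l1") for a in(-.5,0,.5) for th in(.5,1,1.5)),key=lambda r:r.cost)
  p=best.x;print(lab,best.cost,p.round(2),np.degrees(p[2:4]).round(1))
  for o,r in zip(obs,best.fun*0+0 if 0 else res(p).reshape(-1,2)): print(o[0],nm(o),r.round(1))
E
python3 fit.py
```

```text
('post', 'piv') 8.57469882126449 [4.6524e+02 6.6070e+01 1.3000e-01 8.6000e-01 1.5470e+01 2.4515e+02] [ 7.4 49.2]
scene rim [-0.4 -1.6]
scene mm [-1.9 -1.2]
scene pm [-0.5 -0.4]
scene pp [ 0.6 -1.1]
scene knob [-0.5  0.4]
scene post [ 0.1 -2.4]
scene piv [-0.7 -0. ]
side rim [-1.5 -0.4]
side pp [-1.6  0.5]
side mp [-0.6 -0.2]
side mm [-0.7 -0.2]
side knob [-0.3  0.6]
side post [-0.4 -1. ]
side piv [-0.4 -0.1]
('piv', 'post') 292.95383207353325 [4.6202e+02 6.4050e+01 1.4000e-01 9.3000e-01 1.8980e+01 7.4230e+01] [ 8.  53.2]
scene rim [-1.6 -2.3]
scene mm [-2.6 -0.7]
scene pm [-0.5 -0.1]
scene pp [ 0.3 -1.3]
scene knob [ 1.1 -0.1]
scene piv [ 8.9 -2.5]
scene post [-8.5 48.2]
side rim [-0.1 -0.5]
side pp [-1.3  0.4]
side mp [-0.2 -0.6]
side mm [-0.8 -0.7]
side knob [-0.8  1.3]
side piv [39.4 95.5]
side post [-43.4 -46. ]
```

The fit is good to about 2 px. The dispenser is at (465, 66) with yaw 7.4°, and the yoke is open about 49°. That puts the post at about (626, 40) and the knob at about (527, 105). I'll travel above the post first.

```bash
python3 -m handwheel '[[-20,-15,-45,0,0,0],[-60,-46,-90,0,0,0],[-108,-83,-90,0,0,0],[-156,-120,-90,0,0,0],[-204,-157,-90,0,0,0],[-252,-194,-90,0,0,0],[-300,-231,-90,0,0,0],[-350,-270,-90,0,0,0]]' 0 && python3 -m handwheel '[[-48,-38,0,0,0,3],[-96,-76,0,0,0,6],[-144,-114,0,0,0,9],[-190,-150,0,0,0,12],[-230,-182,0,0,0,16],[-250,-198,0,0,0,20],[-250,-198,0,0,0,20],[-250,-198,0,0,0,20]]'
python3 - <<'E'
from bench import arm
import cv2,pickle,numpy as np
c=arm.read_camera("wrist");pickle.dump(c,open("w1.pkl","wb"));cv2.imwrite("pics/w1.png",c["img"][:,:,::-1])
s=arm.state();print(s["ee_pos"],s["tool_rot"],s["joint_pos"],s["t"])
from h import *
print(proj(c,[[626,40,289],[527,105,293],[465,66,205],[453.7,153.3,245]]))
E
```

```text
t: 1.15
ee_pos: [427.9, 288.9, 340.3]
tool_rot: [180.0, 0.0, 166.8]
ft_force: [1.2, 0.9, -0.2]
width: 0.999
grasp_force: 0.0
t: 2.15
ee_pos: [624.6, 43.0, 340.1]
tool_rot: [180.0, -0.1, 147.0]
ft_force: [0.2, 0.5, 0.6]
width: 1.003
grasp_force: 0.0
[624.52385932  43.23294119 340.28006209] [ 1.79941524e+02 -8.06043892e-02  1.46994636e+02] [-31.00220491  15.02227052  31.05264259  79.47817433  -7.78354401
  87.63083391  56.50029577] 2.2
[[ 312.39142163  290.50654807]
 [ 312.49092906   18.73079855]
 [ 201.44601079    0.4648507 ]
 [ 313.96424455 -172.40895191]]
```

View pics/w1.png

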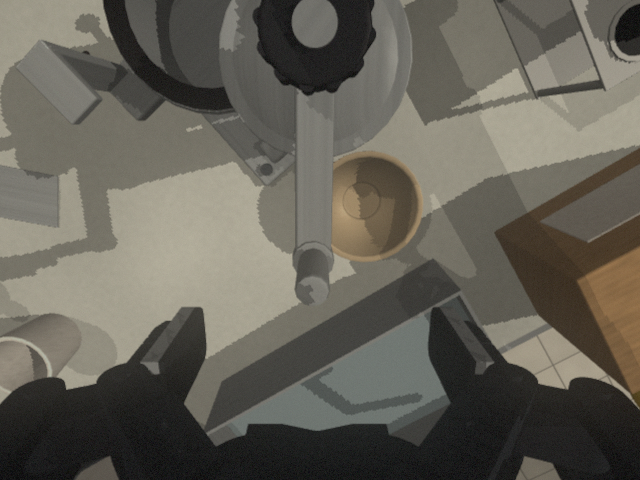

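The post top appears at (312,291) against a prediction of (312,290). The knob is at (315,22), predicted (312,19), so the geometry is confirmed. I'll descend and grasp the post.

```bash
python3 -m handwheel '[[-1,-1,15,0,0,0],[-3,-2,30,0,0,0],[-3,-2,45,0,0,0],[-3,-2,55,0,0,0],[-3,-2,59,0,0,0],[-3,-2,59,0,0,0],[-3,-2,59,0,0,0],[-3,-2,59,0,0,0]]' 0 && python3 -m handwheel '[[-3,0,0,0,0,0],[0,0,0,0,0,0],[0,0,0,0,0,0],[0,0,0,0,0,0],[0,0,0,0,0,0],[0,0,0,0,0,0],[0,0,0,0,0,0],[0,0,0,0,0,0]]' 1 30
python3 - <<'E'
import numpy as np
# arc in start tool axes: pivot from start tool; post at r=206, tool x axis points from post to pivot
r=206
for a in (6,12,18,24,30,36,42,48):
    t=np.radians(a); print(a, round(r*(1-np.cos(t)),1), round(-r*np.sin(t),1))
E
```

```text
t: 3.2
ee_pos: [626.9, 37.3, 281.9]
tool_rot: [180.0, 0.0, 146.8]
ft_force: [0.1, 0.0, 0.7]
width: 1.0
grasp_force: 0.0
t: 4.2
ee_pos: [626.7, 37.7, 281.5]
tool_rot: [180.0, -0.0, 146.8]
ft_force: [0.5, 1.9, 1.8]
width: 0.198
grasp_force: 29.9
6 1.1 -21.5
12 4.5 -42.8
18 10.1 -63.7
24 17.8 -83.8
30 27.6 -103.0
36 39.3 -121.1
42 52.9 -137.8
48 68.2 -153.1
```

```bash
python3 -m handwheel '[[0.5,-14.4,0,0,0,4],[2,-28.7,0,0,0,8],[4.5,-42.8,0,0,0,12],[8,-56.8,0,0,0,16],[12.4,-70.5,0,0,0,20],[17.8,-83.8,0,0,0,24],[24.1,-96.7,0,0,0,28],[31.3,-109.2,0,0,0,32]]'
python3 - <<'E'
from bench import arm
import numpy as np
s=arm.state();p=s["ee_pos"][:2]-np.array([453.7,153.3]);print(s["ee_pos"],np.hypot(*p),90+np.degrees(np.arctan2(p[1],p[0]))-7.4,s["tool_rot"],s["ft_force"],s["joint_pos"])
E
```

```text
t: 5.2
ee_pos: [540.4, -35.0, 281.5]
tool_rot: [179.9, -0.1, 114.8]
ft_force: [0.8, 5.5, 2.9]
width: 0.196
grasp_force: 30.1
[540.42625705 -34.95392232 281.48522109] 207.27031367310065 17.33494025383599 [ 1.79899141e+02 -1.39419826e-01  1.14750857e+02] [0.75617246 5.54844557 2.85467519] [-32.8771259    4.21435715  35.96633055  97.16222358  -2.68985522
  79.41180716  28.25975135]
```

```bash
python3 -m handwheel '[[0.1,-7.2,0,0,0,2],[0.5,-14.4,0,0,0,4],[1.1,-21.6,0,0,0,6],[2,-28.8,0,0,0,8],[3.1,-35.9,0,0,0,10],[4.5,-43,0,0,0,12],[6.2,-50.1,0,0,0,14],[7.1,-53.6,0,0,0,15]]' && python3 -m handwheel '[[0,-2,0,0,0,0.5],[0,-4,0,0,0,1],[0,-6,0,0,0,1.5],[0.2,-8,0,0,0,2],[0.2,-8,0,0,0,2],[0.2,-8,0,0,0,2],[0.2,-8,0,0,0,2],[0.2,-8,0,0,0,2]]'
cat > ang.py <<'E'
from bench import arm
import numpy as np
s=arm.state();p=s["ee_pos"][:2]-np.array([453.7,153.3]);print(s["ee_pos"],np.hypot(*p),90+np.degrees(np.arctan2(p[1],p[0]))-7.4,s["tool_rot"],s["ft_force"],s["ft_torque"])
E
python3 ang.py
```

```text
t: 6.2
ee_pos: [489.1, -50.3, 281.5]
tool_rot: [179.9, -0.2, 99.9]
ft_force: [0.7, 6.8, -0.0]
width: 0.199
grasp_force: 29.9
t: 7.2
ee_pos: [482.7, -51.2, 281.5]
tool_rot: [179.7, -0.2, 97.9]
ft_force: [5.4, 6.8, -2.2]
width: 0.2
grasp_force: 29.9
[482.67875319 -51.21245155 281.50548391] 206.55534603029258 0.6649368485012754 [ 1.79734009e+02 -1.67394612e-01  9.79302621e+01] [ 5.38476327  6.82235972 -2.21049062] [ 1.39733336 -1.03576058  0.10253591]
```

```bash
python3 -m handwheel '[[0,-1,0,0,0,0],[0,-2,0,0,0,0],[0,-3,0,0,0,0],[0,-4,0,0,0,0],[0,-5,0,0,0,0],[0,-6,0,0,0,0],[0,-6,0,0,0,0],[0,-6,0,0,0,0]]'; python3 ang.py;  python3 -m handwheel '[[0,-1,0,0,0,0],[0,-2,0,0,0,0],[0,-3,0,0,0,0],[0,-3,0,0,0,0],[0,-3,0,0,0,0],[0,-3,0,0,0,0],[0,-3,0,0,0,0],[0,-3,0,0,0,0]]'; python3 ang.py
```

```text
t: 8.2
ee_pos: [482.4, -51.2, 281.6]
tool_rot: [179.0, -0.0, 98.0]
ft_force: [26.2, 7.8, -14.5]
width: 0.199
grasp_force: 30.5
[482.35934588 -51.23575488 281.62213421] 206.53385468850016 0.5762975368697223 [ 1.78952261e+02 -1.57960314e-02  9.79880676e+01] [ 26.1526884    7.79212771 -14.53286263] [ 1.50018057 -4.9154058   0.06931037]
t: 9.2
ee_pos: [482.2, -51.3, 281.7]
tool_rot: [178.6, 0.1, 98.0]
ft_force: [36.8, 8.9, -20.7]
width: 0.196
grasp_force: 32.2
[482.2096331  -51.25067503 281.70004786] 206.5279105470755 0.5345910750171949 [1.78561979e+02 5.89127043e-02 9.80172404e+01] [ 36.77670748   8.9414616  -20.717527  ] [ 1.62156552 -6.94111516  0.05877585]
```

Position stopped at 0.5° of my estimate while force climbed to 37 N, so the yoke is on its rigid stop. I'll relieve the push, release and lift.

```bash
python3 -m handwheel '[[0,3,0,0,0,0],[0,6,0,0,0,0],[0,8.5,0,0,0,0],[0,8.5,0,0,0,0],[0,8.5,0,0,0,0],[0,8.5,0,0,0,0],[0,8.5,0,0,0,0],[0,8.5,0,0,0,0]]'; python3 ang.py; python3 -m handwheel '[[0,0,0,0,0,0],[0,0,0,0,0,0],[0,0,0,0,0,0],[0,0,0,0,0,0],[0,0,-8,0,0,0],[0,0,-20,0,0,0],[0,0,-40,0,0,0],[0,0,-60,0,0,0]]' 0; python3 ang.py
```

```text
t: 10.2
ee_pos: [482.7, -51.2, 281.5]
tool_rot: [179.7, -0.2, 97.9]
ft_force: [6.8, 7.5, -1.8]
width: 0.197
grasp_force: 30.2
[482.65605901 -51.19790833 281.49459646] 206.53776377322166 0.6592695190826472 [ 1.79671658e+02 -1.54100973e-01  9.79368100e+01] [ 6.83492631  7.51478733 -1.77198214] [ 1.36622556 -1.33765193  0.03119445]
t: 11.2
ee_pos: [480.7, -54.2, 342.9]
tool_rot: [179.9, -0.0, 97.8]
ft_force: [0.5, 0.5, -0.0]
width: 1.001
grasp_force: 0.0
[480.67323815 -54.1602118  342.87959431] 209.20634563829108 0.007838406108552576 [ 1.79943562e+02 -4.97804647e-03  9.77762503e+01] [ 0.48329727  0.47732536 -0.0038293 ] [ 0.00551923 -0.01753841 -0.00732529]
```

```bash
python3 - <<'E'
from bench import arm
from h import *
c=arm.read_camera("wrist");cv2.imwrite("pics/w2.png",c["img"][:,:,::-1]);pickle.dump(c,open("w2.pkl","wb"))
print(proj(c,[[466,66,293],[482,-51,289],[453.7,153.3,245]]),arm.state()["joint_pos"])
E
```

```text
[[ 322.66466293    4.53022832]
 [ 321.60936883  277.15699156]
 [ 320.93087313 -185.36865256]] [-33.73717596  -6.02941854  34.43320757  98.06285649   3.36205729
  86.61399652   8.15066591]
```

View pics/w2.png

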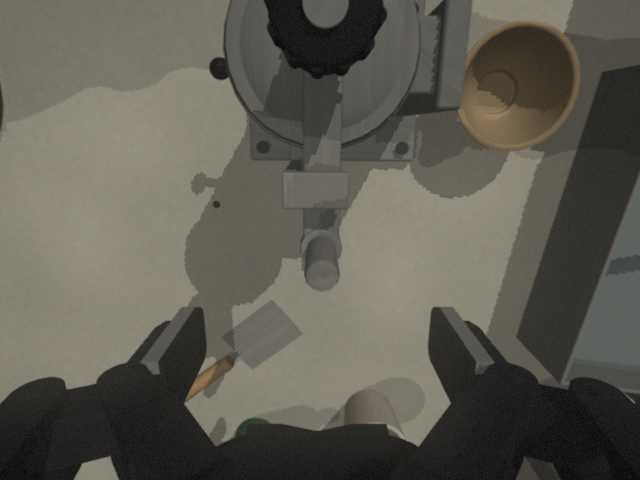

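The yoke bar sits under the hook at (316,190), with the post at (321,276) and the knob disc centre at about (326,3). That puts the knob at about (467.4, 66.5). I'll move over it and wind the wrist back for a single long stroke.

```bash
python3 -m handwheel '[[15,1,0,0,0,-10],[35,1,0,0,0,-20],[55,2,0,0,0,-30],[75,2,0,0,0,-40],[95,3,0,0,0,-50],[112,3,0,0,0,-60],[121.4,3.2,0,0,0,-68],[121.4,3.2,0,0,0,-70]]' 0 && python3 -m handwheel '[[0,0,0,0,0,-10],[0,0,0,0,0,-20],[0,0,0,0,0,-30],[0,0,0,0,0,-40],[0,0,0,0,0,-50],[0,0,0,0,0,-60],[0,0,0,0,0,-60],[0,0,0,0,0,-60]]'; python3 - <<'E'
from bench import arm
s=arm.state();print(s["joint_pos"],s["ee_pos"],s["tool_rot"],s["t"])
from h import *
c=arm.read_camera("side");b=c["img"][180:300,260:400,::-1]
cv2.imwrite("pics/s3.png",cv2.resize(b,None,fx=4,fy=4,interpolation=cv2.INTER_CUBIC))
E
```

```text
t: 12.25
ee_pos: [467.2, 67.4, 341.5]
tool_rot: [180.0, 0.0, 167.9]
ft_force: [-0.8, -0.3, 0.9]
width: 0.997
grasp_force: 0.0
t: 13.25
ee_pos: [467.4, 66.2, 341.5]
tool_rot: [-180.0, 0.0, -132.5]
ft_force: [-0.1, -0.1, -0.4]
width: 0.996
grasp_force: 0.0
[-48.99688918  -7.77566273  34.24587782  99.77954812   4.37286089
  86.65218467 122.29624654] [467.37071636  66.23621375 341.46174537] [-1.79991246e+02  1.58355152e-02 -1.32452484e+02] 13.25
```

View pics/s3.png

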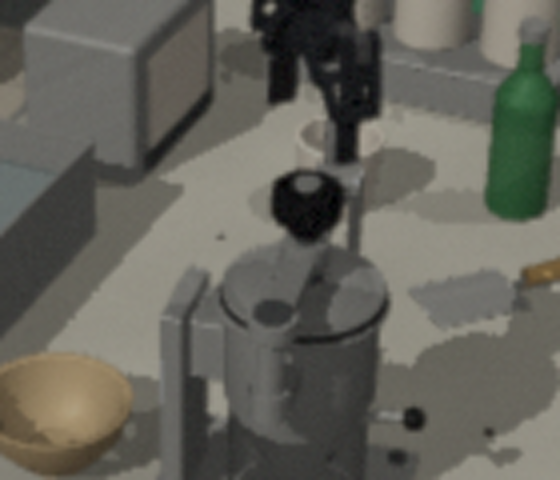

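The lid is over the hopper and the gripper hangs above the knob, which is at about (308,205) in the crop. I'll descend and grip it.

```bash
python3 -m handwheel '[[0,0,12,0,0,0],[0,0,26,0,0,0],[0,0,40,0,0,0],[0,0,52,0,0,0],[0,0,60,0,0,0],[0,0,61,0,0,0],[0,0,61,0,0,0],[0,0,61,0,0,0]]' && python3 ang.py && python3 -m handwheel '[[0,0,0,0,0,0],[0,0,0,0,0,0],[0,0,0,0,0,0],[0,0,0,0,0,0],[0,0,0,0,0,0],[0,0,0,0,0,0],[0,0,0,0,0,0],[0,0,0,0,0,0]]' 1 60; python3 ang.py
```

```text
t: 14.3
ee_pos: [467.6, 66.7, 280.8]
tool_rot: [-180.0, 0.1, -132.2]
ft_force: [0.4, 0.5, -0.8]
width: 0.999
grasp_force: 0.0
[467.56586182  66.66459446 280.80223847] 87.73799414922168 1.692983235400538 [-1.79977930e+02  5.13394249e-02 -1.32226015e+02] [ 0.40764352  0.45210992 -0.81764236] [-0.01319335  0.01949665  0.0344265 ]
t: 15.3
ee_pos: [467.9, 66.3, 280.9]
tool_rot: [-179.9, 0.1, -132.2]
ft_force: [2.6, -2.2, 5.5]
width: 0.533
grasp_force: 61.2
[467.870169    66.25146174 280.8671782 ] 88.19434053778443 1.8457772133324024 [-1.79925465e+02  5.52291808e-02 -1.32241704e+02] [ 2.61887122 -2.24974031  5.4788916 ] [-0.62617774 -0.54762282 -0.03122235]
```

```bash
cat > tq.py <<'E'
from bench import arm
s=arm.state();print("t %.2f yaw %.2f Tz %.3f j7 %.1f w %.3f"%(s["t"],s["tool_rot"][2],s["ft_torque"][2],s["joint_pos"][6],s["width"]),s["ft_force"].round(1) if hasattr(s["ft_force"],"round") else s["ft_force"])
E
python3 tq.py
python3 -m handwheel '[[0,0,0,0,0,3],[0,0,0,0,0,6],[0,0,0,0,0,9],[0,0,0.1,0,0,12],[0,0,0.1,0,0,14],[0,0,0.1,0,0,15],[0,0,0.1,0,0,15],[0,0,0.1,0,0,15]]' >/dev/null; python3 tq.py
python3 -m handwheel '[[0,0,0,0,0,1],[0,0,0,0,0,2],[0,0,0,0,0,3],[0,0,0,0,0,4],[0,0,0,0,0,5],[0,0,0,0,0,5],[0,0,0,0,0,5],[0,0,0,0,0,5]]' >/dev/null; python3 tq.py
python3 -m handwheel '[[0,0,0,0,0,1],[0,0,0,0,0,2],[0,0,0,0,0,3],[0,0,0,0,0,4],[0,0,0,0,0,5],[0,0,0,0,0,5],[0,0,0,0,0,5],[0,0,0,0,0,5]]' >/dev/null; python3 tq.py
python3 -m handwheel '[[0,0,0,0,0,1],[0,0,0,0,0,2],[0,0,0,0,0,3],[0,0,0,0,0,4],[0,0,0.1,0,0,5],[0,0,0.1,0,0,5],[0,0,0.1,0,0,5],[0,0,0.1,0,0,5]]' >/dev/null; python3 tq.py
```

```text
t 15.30 yaw -132.24 Tz -0.031 j7 123.1 w 0.533 [ 2.6 -2.2  5.5]
t 16.30 yaw -147.24 Tz 0.070 j7 108.3 w 0.533 [ 3.7 -3.3  6. ]
t 17.30 yaw -152.24 Tz 0.146 j7 103.3 w 0.539 [ 2.3 -3.9  5.3]
t 18.30 yaw -157.25 Tz 0.016 j7 98.3 w 0.532 [ 2.9 -3.   5. ]
t 19.30 yaw -162.26 Tz 0.050 j7 93.4 w 0.537 [ 3.6 -5.3  5.5]
```

```bash
for i in 1 2 3 4; do python3 -m handwheel '[[0,0,0,0,0,1],[0,0,0,0,0,2],[0,0,0,0,0,3],[0,0,0,0,0,4],[0,0,0,0,0,5],[0,0,0,0,0,5],[0,0,0,0,0,5],[0,0,0,0,0,5]]' >/dev/null; python3 tq.py; done
```

```text
t 20.30 yaw -167.26 Tz 0.104 j7 88.4 w 0.529 [ 3.8 -2.3  5.7]
t 21.30 yaw -172.26 Tz 0.010 j7 83.5 w 0.530 [ 3.5 -3.1  4.9]
t 22.30 yaw -177.26 Tz 0.079 j7 78.5 w 0.536 [ 3.1 -3.6  5.8]
t 23.30 yaw 177.73 Tz 0.023 j7 73.5 w 0.537 [ 2.9 -3.5  5.3]
```

```bash
for i in 1 2 3 4 5; do python3 -m handwheel '[[0,0,0,0,0,1],[0,0,0,0,0,2],[0,0,0,0,0,3],[0,0,0,0,0,4],[0,0,0.05,0,0,5],[0,0,0.05,0,0,5],[0,0,0.05,0,0,5],[0,0,0.05,0,0,5]]' >/dev/null; python3 tq.py; done
```

```text
t 24.30 yaw 172.73 Tz 0.094 j7 68.6 w 0.534 [ 3.8 -3.9  5.7]
t 25.30 yaw 167.73 Tz 0.031 j7 63.6 w 0.530 [ 3.5 -3.8  4.6]
t 26.30 yaw 162.73 Tz 0.049 j7 58.6 w 0.532 [ 2.9 -4.2  5.4]
t 27.30 yaw 157.73 Tz 0.030 j7 53.7 w 0.531 [ 3.7 -4.6  5.1]
t 28.30 yaw 152.72 Tz 0.090 j7 48.7 w 0.533 [ 2.9 -4.1  5.7]
```

```bash
for i in 1 2 3 4 5; do python3 -m handwheel '[[0,0,0,0,0,1],[0,0,0,0,0,2],[0,0,0,0,0,3],[0,0,0,0,0,4],[0,0,0.05,0,0,5],[0,0,0.05,0,0,5],[0,0,0.05,0,0,5],[0,0,0.05,0,0,5]]' >/dev/null; python3 tq.py; done
```

```text
t 29.30 yaw 147.72 Tz 0.092 j7 43.8 w 0.533 [ 2.6 -4.9  5.9]
t 30.30 yaw 142.72 Tz 0.001 j7 38.8 w 0.537 [ 2.1 -4.8  6.3]
t 31.30 yaw 137.71 Tz 0.114 j7 33.8 w 0.536 [ 1.4 -4.7  5.2]
t 32.30 yaw 132.72 Tz 0.093 j7 28.9 w 0.534 [ 2.3 -5.1  6.2]
t 33.30 yaw 127.71 Tz 0.056 j7 23.9 w 0.533 [ 2.2 -5.7  6. ]
```

```bash
for i in 1 2 3 4 5; do python3 -m handwheel '[[0,0,0,0,0,1],[0,0,0,0,0,2],[0,0,0,0,0,3],[0,0,0,0,0,4],[0,0,0.05,0,0,5],[0,0,0.05,0,0,5],[0,0,0.05,0,0,5],[0,0,0.05,0,0,5]]' >/dev/null; python3 tq.py; done
```

```text
t 34.30 yaw 122.71 Tz 0.060 j7 18.9 w 0.536 [ 2.5 -4.8  6.8]
t 35.30 yaw 117.71 Tz 0.116 j7 14.0 w 0.534 [ 2.6 -5.5  6.4]
t 36.30 yaw 112.71 Tz 0.121 j7 9.0 w 0.534 [ 1.5 -5.3  6.3]
t 37.30 yaw 107.73 Tz 0.190 j7 4.0 w 0.532 [ 1.  -5.7  7.2]
t 38.30 yaw 102.79 Tz 0.429 j7 -0.9 w 0.532 [ 1.8 -5.3  7.5]
```

The torque has begun to jump. I'll read finer steps, which stay well within the eighth turn.

```bash
for i in 1 2 3; do python3 -m handwheel '[[0,0,0,0,0,0.5],[0,0,0,0,0,1],[0,0,0,0,0,1.5],[0,0,0,0,0,2],[0,0,0,0,0,2],[0,0,0,0,0,2],[0,0,0,0,0,2],[0,0,0,0,0,2]]' >/dev/null; python3 tq.py; for k in 1 2 3; do python3 -c "
from bench import arm
arm.read_camera('wrist');exec(open('tq.py').read())"; done; done
```

```text
t 39.30 yaw 100.79 Tz 0.528 j7 -2.9 w 0.531 [ 1.  -4.9  7.3]
t 39.35 yaw 100.79 Tz 0.517 j7 -2.9 w 0.531 [ 2.1 -5.1  7.7]
t 39.40 yaw 100.79 Tz 0.484 j7 -2.9 w 0.532 [ 2.1 -5.4  7.3]
t 39.45 yaw 100.79 Tz 0.479 j7 -2.9 w 0.534 [ 2.  -6.2  7. ]
t 40.45 yaw 98.79 Tz 0.512 j7 -4.9 w 0.530 [ 1.1 -5.3  6.6]
t 40.50 yaw 98.78 Tz 0.503 j7 -4.9 w 0.532 [ 0.7 -6.1  7.6]
t 40.55 yaw 98.79 Tz 0.499 j7 -4.9 w 0.531 [ 1.2 -5.8  7.9]
t 40.60 yaw 98.79 Tz 0.522 j7 -4.9 w 0.536 [ 1.6 -5.5  6.7]
t 41.60 yaw 96.79 Tz 0.476 j7 -6.9 w 0.532 [ 1.3 -5.7  7.4]
t 41.65 yaw 96.79 Tz 0.521 j7 -6.9 w 0.531 [ 1.9 -5.2  7.7]
t 41.70 yaw 96.79 Tz 0.535 j7 -6.9 w 0.530 [ 1.7 -5.6  7.2]
t 41.75 yaw 96.79 Tz 0.443 j7 -6.9 w 0.536 [ 1.4 -6.3  7.2]
```

The bite began at about yaw 108.3, inferred from Tz 0.19 at 107.7 and the plateau by 102.8. An eighth turn more ends at yaw 63.3, which is 33.5° further.

```bash
python3 -m handwheel '[[0,0,0,0,0,4],[0,0,0.05,0,0,8],[0,0,0.05,0,0,12],[0,0,0.1,0,0,16],[0,0,0.1,0,0,20],[0,0,0.1,0,0,23],[0,0,0.1,0,0,25],[0,0,0.1,0,0,25]]' >/dev/null; python3 tq.py
python3 -m handwheel '[[0,0,0,0,0,2],[0,0,0,0,0,4],[0,0,0,0,0,6],[0,0,0.05,0,0,8],[0,0,0.05,0,0,8.5],[0,0,0.05,0,0,8.5],[0,0,0.05,0,0,8.5],[0,0,0.05,0,0,8.5]]' >/dev/null; python3 tq.py; python3 ang.py
```

```text
t 42.75 yaw 71.79 Tz 0.589 j7 -31.7 w 0.531 [ 0.9 -5.7  6.5]
t 43.75 yaw 63.31 Tz 0.603 j7 -40.2 w 0.534 [ 0.3 -5.6  7.6]
[467.41512621  65.27965742 279.90323241] 89.08246401745564 1.4564781797163047 [1.79921944e+02 8.79525779e-02 6.33086042e+01] [ 0.3072448  -5.5680497   7.63360462] [-1.21629665 -0.19679132  0.60280594]
```

Torque is 0.60 N m, as expected at an eighth turn. I'll release and lift clear.

```bash
python3 -m handwheel '[[0,0,0,0,0,0],[0,0,0,0,0,0],[0,0,0,0,0,0],[0,0,0,0,0,0],[0,0,0,0,0,0],[0,0,0,0,0,0],[0,0,-10,0,0,0],[0,0,-25,0,0,0]]' 0 && python3 -m handwheel '[[0,0,-15,0,0,0],[0,0,-35,0,0,0],[0,0,-60,0,0,0],[0,0,-80,0,0,0],[0,0,-90,0,0,0],[0,0,-90,0,0,0],[0,0,-90,0,0,0],[0,0,-90,0,0,0]]'
python3 - <<'E'
from bench import arm
from h import *
f=lambda i:cv2.resize(i[:,:,::-1],None,fx=3,fy=3,interpolation=cv2.INTER_CUBIC)
a=arm.read_camera("scene")["img"][165:305,275:405];b=arm.read_camera("side")["img"][195:335,265:395]
cv2.imwrite("pics/end.png",np.hstack([f(a),f(b)]))
E
```

```text
t: 44.75
ee_pos: [467.2, 66.6, 305.0]
tool_rot: [-180.0, 0.0, 63.3]
ft_force: [0.0, -0.3, 0.9]
width: 0.998
grasp_force: 0.0
t: 45.75
ee_pos: [467.0, 66.5, 393.5]
tool_rot: [-179.9, 0.1, 63.3]
ft_force: [-0.2, 0.9, 0.2]
width: 1.001
grasp_force: 0.0
```

View pics/end.png

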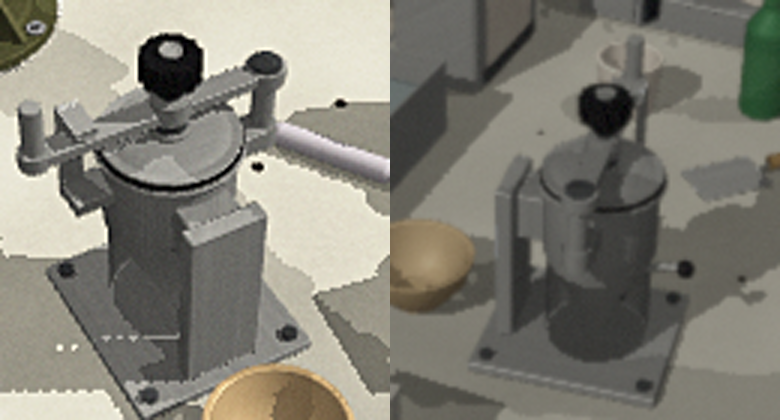

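The bar runs under the hook at (75,125), the lid is seated on the gasket, the toggle ball is undisturbed at (685,268), and the gripper is clear.

```bash
python3 -c "
from bench import arm
print(arm.sign_off())"
```

```text
the job is handed in; nothing more can be done
None
```

The job is handed in: the yoke is home in its catch, the knob was turned an estimated eighth turn (45°, give or take about 1–2°) past the felt bite and released, the toggle and the rest of the counter were left alone, and the last move ended at 46 s of the 72 s limit.

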